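Open the label printer's cover by its flush release

ROBOT

A 6-joint arm with a two-finger parallel gripper is mounted at the origin on the work surface. World frame = base frame: x ahead of the robot, y to its left, z up, the work surface at z = 0. Lengths are in mm, angles in rad, forces in N, time in s.
With the tool pointing down it reaches from about 425 to 925 mm from the base axis. Payload 12.5 kg.
Tool frame: the origin (TCP) lies at the very end of the fingers, on their centre line; the grasp point (between the pads) lies 19 mm behind it; z points along the fingers, y is the line along which they close (so a half turn about z gives the same grasp; the last joint's range is limited). The gripper opens to 85 mm and grips with 20 to 120 N. Pads are 22 mm wide; open, the fingers measure 114 mm over their backs; the gripper's body (76 mm by 85 mm) begins 54 mm behind the grasp point. The pads swing forward as they close: fully open they stand 13 mm farther back than shut.
Start: joints at [1.161, 0.491, 1.559, -0, 1.092, -0.106], TCP at [186.95, 596.401, 231.327] pointing down, gripper open.
Joint ranges: [-3.1, 3.1], [-0.84, 2.19], [0.05, 2.79], [-1.13, 4.28], [0.06, 2.93], [-2.69, 2.69]. Speed limits (rad/s): [2.22, 2.22, 2.79, 3.14, 3.14, 3.14].

INTERFACE

Orientations are given as [roll, pitch, yaw] about the fixed x, y, z axes, in that order (R = Rz(yaw) Ry(pitch) Rx(roll)).
In Python, from cell import manip gives the robot as it stands.
- The arm moves only by the tool apply_moves, never from a script. Its argument "moves" is a list of rows, each an object of numbers: "ax", "ay", "az": the turn, a rotation vector about the tool's x, y, z in units of 90 degrees (1.0 is 90 degrees); "x", "y", "z": the shift along the tool's x, y, z in units of 0.2 m (1.0 is 0.2 m); "gripper": the opening, from 0 (shut) to 1 (fully open). In form: [{"ax": .., "ay": .., "az": .., "x": .., "y": .., "z": .., "gripper": ..}, ...]. A call has 1 to 12 rows; each row is the pose to reach, as a shift and turn from the pose commanded when the call began, along the tool's axes at that moment; what a row does not reach only later rows make up. A row lasts 1/10 s, in which the tool goes at most 50 mm and 8.59 degrees, less where a joint would pass 70% of its speed; a pose out of reach is approached as far as the arm can. A call with a number of a shift or a turn outside -1 to 1 is refused whole. A call with a gripper value outside its range is refused whole. The fingers move at their own pace and stop on an object; "force" is the grip in N (left out, the last holds). Time passes only in rows, so rows that repeat a pose let the fingers close. It gives the time, the measured TCP pose, the force, the opening and the grip force at its end, in the units of the state.
- manip.get_obs(): the state, without advancing time (a new reading comes with each control period).
- manip.read_camera(name): name is "scene" or "top"; returns a dict with "img" (420x560x3 uint8, blue, green, red), "fx", "fy", "cx", "cy" (pixels), "dist" ([k1, k2, p1, p2, k3] as OpenCV has them; the pictures are not rectified), "rvec" (rotation vector, rad) and "tvec" (3), from world to camera coordinates, as OpenCV has them. Camera axes: x right, y down, z forward; pixel columns grow to the right and rows downward; lengths in mm; the calibration is good to about 2 mm. A picture is of the moment at which its call begins. There is no depth.
- manip.hand_in(): hands the job in; it is judged then, once.
Trained networks look in a picture, given as the dict that the camera call returned (one of the last four; its "shot" number tells which), for a name from the list of things; names that differ only in an ending like _2 or _b are one class to them, and where a whole thing is asked for, a point or a joint stands for the part that bears it (a point fixed in the world has none). Each returns a list of dicts, best first, with "score" (0 to 1); they miss things now and then, are a little off and sometimes report something else, mostly with a low value. They report only what shows in the picture. A call takes as long as a camera call.
- manip.search_frame(picture, name): "rect" ([left, top, right, bottom] in pixels, round what is visible of it).
- manip.trace(picture, name): "pixels" (420x560 bool, what is visible of it) and "rect" ([left, top, right, bottom] in pixels, round what is visible of it).
The state is a dict: "time_s": time; "joint_positions": joint angles; "qvel": joint speeds; "effort": joint torques, N m; "ee_pos": TCP position; "eef_rot": TCP orientation; "force": force on the tool from outside, world axes, zero at the start; "moment": the same for the moment, N m; "opening": finger opening in mm; "gripper_force": force on a finger pad.
Only numpy, scipy, OpenCV 4.12 (cv2) and the standard library are available. Lean on these libraries where they do the work, as an engineer would, in place of code of your own. Each camera call takes 0.05 s, during which the arm holds its last target. There are 200 camera calls.

TASK

The carton-label printer on the packing bench is due for a new roll. Its cover release is a plain plate of the same grey plastic, sunk almost flush somewhere along the flat strip in front of the roll cover: find it with the fingertips, press it down until the catch lets go and the cover springs up by itself, then take your hand away and leave the cover standing fully open with the release back up. Do not push hard on or force the cover or the housing, and leave the oil filter, the spare roll and the spark plug box where they are.

Things in the scene. Friction and masses are not known exactly. Their poses are not given: they have to be found in the camera images.
- printer: label printer fixed to the bench, 310 mm deep (x), 316 mm wide (y), 146 mm high. Origin: centre of its underside, on the bench; +x from its front to its back (away from the robot), +y to its left side, z up. Side housings 80 mm wide, 136 mm high, at y beyond +-78 mm over the full depth. Between them: at the front (x -155 to -65 mm) the flat strip, behind it (x > -62 mm) the dark roll cover
- strip_mid (a point): on the top of the flat, rigid, level strip, 130 mm above the bench, half-way between the side housings (printer x -110, y 0 mm). The release plate, 39 (printer x) by 53 mm (printer y), lies in a 42 x 56 mm opening of the strip, 2 mm below its surface. Its centre is at printer x -110 mm, anywhere within 40 mm to either side of this point: it differs from printer to printer and is not reported
- release (a joint): how far the release plate is pressed straight down: 0 = up, 0.006 m = bottomed. Sprung: it starts to give at about 2 N, takes about 5.5 N when bottomed, and comes back up by itself. The catch lets go at about 4 mm
- cover (a joint): opening angle of the roll cover (clear window in it, top 146 mm above the bench) about its hinge at the printer's back: 0 = shut and caught, 1.25 rad = fully open. Once the catch lets go a spring swings it up in about one second, its front edge (205 mm from the hinge) rising away from the strip; it then stays open
- label_roll_mid (a point): bystander: spare roll of labels standing on end, 100 mm across, 150 mm tall; point at its centre half-way up
- oil_filter_mid (a point): bystander: black spin-on oil filter, 76 mm across, 90 mm tall; point at its centre half-way up
- plug_box_mid (a point): bystander: white and blue spark plug box lying loose on top of the printer's left side housing, 90 x 26 mm, 26 mm high; point at its centre half-way up

How it is judged:
By the outcome, as a careful person would: the job done as asked, in the order asked, and still so for the second after the job is handed in, with the robot touching nothing.
It also fails if it takes over 48 s, if anything falls off the work surface, if the arm or the gripper's body presses on something with over 40 N, if the wrist force passes 120 N, or if a joint passes its speed limit or range.

## Working session

There is one attempt and no reset: what is moved stays moved. The work goes in short steps, Python scripts to look and compute and a tool call to move; the robot and the scene stay as the last step left them, time stands still between calls to the robot, and variables do not carry over. Pictures are saved under pics/ and viewed, at most 10 in all, crops included, and the job is handed in when it is done.

Besides the shell and the picture viewer there is one more tool, called after "Call:" by a JSON object that holds its "method" and its "body". apply_moves: Moves the arm, as the interface text tells. Shifts and turns lie within -1 to 1; 1 stands for 0.2 m of shift or 90 degrees of turn. Its arguments: {"type":"object","properties":{"moves":{"type":"array","items":{"type":"object","properties":{"ax":{"type":"number"},"ay":{"type":"number"},"az":{"type":"number"},"x":{"type":"number"},"y":{"type":"number"},"z":{"type":"number"},"gripper":{"type":"number"}}}},"force":{"type":"number"}},"required":["moves"]}

```bash
mkdir -p pics; cat > h.py <<'E'
import numpy as np, cv2
from cell import manip
def cam(n): return manip.read_camera(n)
def K(p): return np.array([[p["fx"],0,p["cx"]],[0,p["fy"],p["cy"]],[0,0,1.]])
def px2w(p,uv,z):
    uv=np.array(uv,float).reshape(-1,1,2)
    n=cv2.undistortPoints(uv,K(p),np.array(p["dist"]))[:,0]
    R=cv2.Rodrigues(np.array(p["rvec"],float))[0]; t=np.array(p["tvec"],float).ravel()
    c=-R.T@t; d=np.c_[n,np.ones(len(n))]@R
    return c+d*((z-c[2])/d[:,2])[:,None]
def w2px(p,X): return cv2.projectPoints(np.array(X,float).reshape(-1,1,3),np.array(p["rvec"],float),np.array(p["tvec"],float),K(p),np.array(p["dist"]))[0][:,0]
E
python3 - <<'E'
from h import *
print(manip.get_obs())
for n in("scene","top"):
    p=cam(n); cv2.imwrite(f"pics/{n}0.png",p["img"])
    for o in("printer","cover","release","label_roll_mid","oil_filter_mid","plug_box_mid"):
        print(n,o,[(np.round(d["rect"]).tolist(),round(d["score"],2)) for d in manip.search_frame(p,o)[:2]])
E
```

```text
{'time_s': 0.0, 'joint_positions': array([ 1.16134691e+00,  4.91579159e-01,  1.55949782e+00,  1.08703948e-05,
        1.09171531e+00, -1.05609530e-01]), 'qvel': array([ 4.31579321e-04, -1.18607965e-05,  1.38047623e-03,  2.21897898e-03,
       -1.45776526e-03,  1.01343469e-03]), 'effort': array([ 1.60014919e-03, -6.18475056e+01, -2.61593056e+01, -6.50944480e-05,
        4.10941793e-03, -4.13382463e-05]), 'ee_pos': array([186.87235489, 596.14519997, 230.69891449]), 'eef_rot': array([-3.14040072e+00, -1.36043761e-04,  2.83774767e+00]), 'force': array([-1.03182945, -0.34476684,  0.08115703]), 'moment': array([ 0.00460251, -0.05454096,  0.04808159]), 'gripper_force': 0.0, 'opening': 85.38243871598122}
scene printer [([194.0, 165.0, 338.0, 284.0], 0.72)]
scene cover [([200.0, 180.0, 291.0, 224.0], 0.77)]
scene release []
scene label_roll_mid [([260.0, 149.0, 295.0, 172.0], 0.57)]
scene oil_filter_mid [([321.0, 244.0, 354.0, 290.0], 0.76)]
scene plug_box_mid [([232.0, 210.0, 273.0, 232.0], 0.62)]
top printer [([230.0, 123.0, 386.0, 285.0], 0.65)]
top cover [([274.0, 137.0, 357.0, 233.0], 0.66)]
top release [([283.0, 239.0, 305.0, 257.0], 0.95)]
top label_roll_mid [([366.0, 260.0, 420.0, 305.0], 0.9)]
top oil_filter_mid [([194.0, 214.0, 229.0, 247.0], 0.83)]
top plug_box_mid [([260.0, 150.0, 277.0, 188.0], 0.56)]
```

View pics/top0.png

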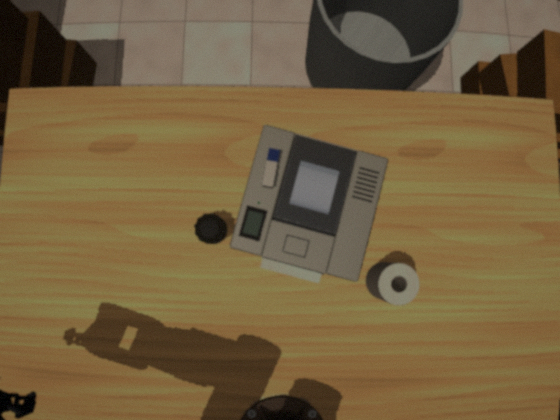

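View pics/scene0.png

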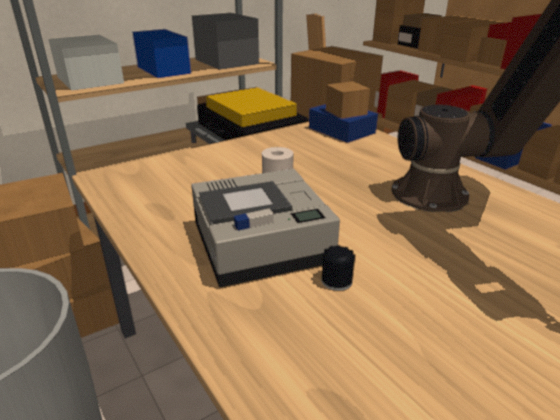

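The top view shows the printer turned about 15° in the image, with corners near (264,125), (387,158), (358,281) and (231,247). A faint rectangle on the strip at about (296,246) matches the network's release box. The box lies on the left housing at (271,168), the filter is at (211,228) and the roll at (398,284).

```bash
cat > m.py <<'E'
from h import *
p=cam("top")
c=px2w(p,[[264,125],[387,158],[358,281],[231,247]],136)  # back-left, back-right, front-right, front-left
print(np.round(c,1)); print([round(np.linalg.norm(c[i]-c[(i+1)%4]),0) for i in range(4)])
# fit pose with known sizes
A=np.array([[155,158],[155,-158],[-155,-158],[-155,158]],float); B=c[:,:2]
a=A-A.mean(0); b=B-B.mean(0)
th=np.arctan2((a[:,0]*b[:,1]-a[:,1]*b[:,0]).sum(),(a*b).sum()); o=B.mean(0)
R=np.array([[np.cos(th),-np.sin(th)],[np.sin(th),np.cos(th)]])
print("pose",o,np.degrees(th))
tr=manip.search_frame(p,"release"); 
for d in manip.trace(p,"release")[:2]:
    v,u=np.nonzero(d["pixels"]); w=px2w(p,[[u.mean(),v.mean()]],129)[0]
    print("release",d["score"],d["rect"],w,"printer frame",R.T@(w[:2]-o))
for n,z in(("cover",146),("plug_box_mid",162),("label_roll_mid",150),("oil_filter_mid",90)):
    for d in manip.trace(p,n)[:1]:
        v,u=np.nonzero(d["pixels"]); w=px2w(p,[[u.mean(),v.mean()]],z)[0]; print(n,d["score"],np.round(w),R.T@(w[:2]-o))
# rectified view of strip at z=130, 4px/mm->3
g=np.array([[ [x,y] for y in np.arange(100,-100,-.25)] for x in np.arange(-50,-165,-.25)])
W=np.c_[(g.reshape(-1,2)@R.T+o),np.full(g.size//2,130.)]
m=w2px(p,W).reshape(g.shape).astype(np.float32)
im=cv2.remap(p["img"],m[...,0],m[...,1],cv2.INTER_CUBIC)
cv2.imwrite("pics/strip.png",cv2.normalize(im,None,0,255,cv2.NORM_MINMAX))
E
python3 m.py
```

```text
[[ 807.2   54.1  136. ]
 [ 731.8 -246.5  136. ]
 [ 434.9 -173.9  136. ]
 [ 511.7  126.9  136. ]]
[np.float64(310.0), np.float64(306.0), np.float64(311.0), np.float64(304.0)]
pose [621.39597008 -59.85831639] -14.00427526409044
release 0.71 [282.8, 239.7, 306.3, 253.3] [519.18743782 -23.23692376 129.        ] printer frame [-108.03282486   10.79903779]
cover 0.78 [659. -67. 146.] [38.33027758  2.22747853]
plug_box_mid 0.73 [695.  38. 162.] [ 48.04728069 112.71346319]
label_roll_mid 0.55 [ 433. -254.  150.] [-135.87016614 -234.1332115 ]
oil_filter_mid 0.78 [559. 181.  90.] [-119.23958459  218.62502013]
```

View pics/strip.png

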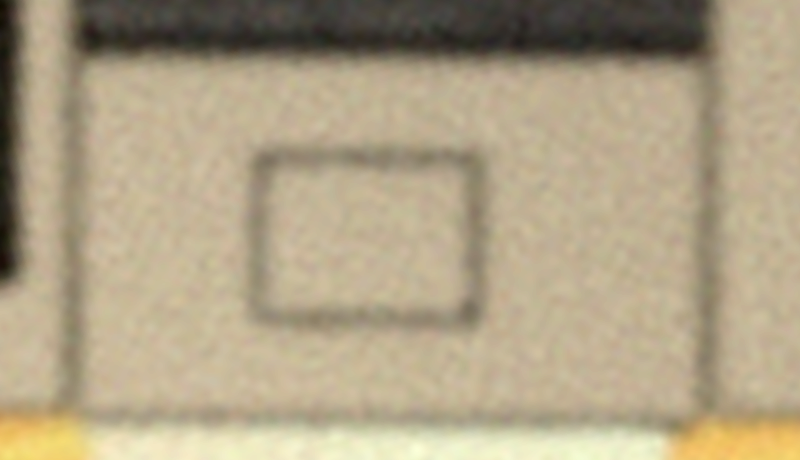

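The rectified strip (4 px/mm) shows the plate outline from (258,157) to (478,317), about 56 x 41 mm, which matches the given opening. Its centre is at (368,237), so world about (517.5, -26). The strip edges are at u = 72 and 710, which is consistent too. I'll press with shut fingers, leaning the hand slightly towards the robot to clear the rising cover.

```bash
cat > plan.py <<'E'
import sys
from h import *
from scipy.spatial.transform import Rotation as Rn
def plan(xyz,tilt=12,yawp=-14.0):
    s=manip.get_obs(); R0=Rn.from_euler("xyz",s["eef_rot"]); 
    base=Rn.from_euler("z",yawp,degrees=True)*Rn.from_matrix(np.array([[-1,0,0],[0,1,0],[0,0,-1.]]))*Rn.from_euler("y",-tilt,degrees=True)
    d=R0.inv().apply(np.array(xyz,float)-s["ee_pos"])/200; r=(R0.inv()*base).as_rotvec(degrees=True)/90
    print("t",round(s["time_s"],2),"pos",np.round(s["ee_pos"],1),"F",np.round(s["force"],1),"open",round(s["opening"],1),"shift",np.round(d,3),"turn",np.round(r,3))
if __name__=="__main__": plan([float(a) for a in sys.argv[1:4]])
E
python3 plan.py 519 -26 190
```

```text
t 1.05 pos [187.  596.4 231.3] F [-0.1 -0.7  0.2] open 85.4 shift [-2.515 -2.473  0.206] turn [-0.004 -0.133 -0.038]
```

Call:
{"method": "apply_moves", "body": {"moves": [{"x": -0.2, "y": -0.2, "gripper": 0}, {"x": -0.4, "y": -0.4, "gripper": 0}, {"x": -0.6, "y": -0.6, "gripper": 0}, {"x": -0.8, "y": -0.8, "gripper": 0}, {"x": -0.84, "y": -0.82, "gripper": 0}, {"x": -0.84, "y": -0.82, "gripper": 0}, {"x": -0.84, "y": -0.82, "gripper": 0}]}}

```text
schema error: expected keys ax, ay, az, x, y, z, gripper
```

Call:
{"method": "apply_moves", "body": {"moves": [{"x": -0.2, "y": -0.2, "gripper": 0}, {"x": -0.4, "y": -0.4, "gripper": 0}, {"x": -0.6, "y": -0.6, "gripper": 0}, {"x": -0.8, "y": -0.8, "gripper": 0}, {"x": -0.84, "y": -0.82, "gripper": 0}, {"x": -0.84, "y": -0.82, "gripper": 0}, {"x": -0.84, "y": -0.82, "gripper": 0}]}}

```text
schema error: expected keys ax, ay, az, x, y, z, gripper
```

```bash
python3 plan.py 519 -26 180
```

```text
t 1.05 pos [187.  596.4 231.3] F [-0.1 -0.7  0.2] open 85.4 shift [-2.515 -2.473  0.256] turn [-0.004 -0.133 -0.038]
```

All keys are needed in each row.

Call:
{"method": "apply_moves", "body": {"moves": [{"ax": 0, "ay": 0, "az": 0, "x": -0.2, "y": -0.2, "z": 0, "gripper": 0}, {"ax": 0, "ay": 0, "az": 0, "x": -0.4, "y": -0.4, "z": 0, "gripper": 0}, {"ax": 0, "ay": 0, "az": 0, "x": -0.6, "y": -0.6, "z": 0, "gripper": 0}, {"ax": 0, "ay": 0, "az": 0, "x": -0.8, "y": -0.8, "z": 0, "gripper": 0}, {"ax": 0, "ay": 0, "az": 0, "x": -0.84, "y": -0.82, "z": 0, "gripper": 0}, {"ax": 0, "ay": 0, "az": 0, "x": -0.84, "y": -0.82, "z": 0, "gripper": 0}, {"ax": 0, "ay": 0, "az": 0, "x": -0.84, "y": -0.82, "z": 0, "gripper": 0}]}}

```text
time_s: 1.75
ee_pos: [298.7, 389.4, 231.6]
eef_rot: [3.141, 0.0, 2.836]
force: [0.3, 0.0, 0.3]
opening: -0.3
gripper_force: 0.0
```

Call:
{"method": "apply_moves", "body": {"moves": [{"ax": 0, "ay": 0, "az": 0, "x": -0.2, "y": -0.2, "z": 0, "gripper": 0}, {"ax": 0, "ay": 0, "az": 0, "x": -0.4, "y": -0.4, "z": 0, "gripper": 0}, {"ax": 0, "ay": 0, "az": 0, "x": -0.6, "y": -0.6, "z": 0, "gripper": 0}, {"ax": 0, "ay": 0, "az": 0, "x": -0.8, "y": -0.8, "z": 0, "gripper": 0}, {"ax": 0, "ay": 0, "az": 0, "x": -0.84, "y": -0.82, "z": 0, "gripper": 0}, {"ax": 0, "ay": 0, "az": 0, "x": -0.84, "y": -0.82, "z": 0, "gripper": 0}, {"ax": 0, "ay": 0, "az": 0, "x": -0.84, "y": -0.82, "z": 0, "gripper": 0}]}}

```text
time_s: 2.45
ee_pos: [409.6, 183.3, 231.2]
eef_rot: [3.141, -0.0, 2.837]
force: [-0.2, 0.7, 0.2]
opening: -0.1
gripper_force: 0.0
```

```bash
python3 plan.py 519 -26 180
```

```text
t 2.45 pos [409.6 183.3 231.2] F [-0.2  0.7  0.2] open -0.1 shift [-0.836 -0.835  0.256] turn [-0.004 -0.133 -0.038]
```

Call:
{"method": "apply_moves", "body": {"moves": [{"ax": 0, "ay": -0.04, "az": -0.01, "x": -0.2, "y": -0.2, "z": 0, "gripper": 0}, {"ax": 0, "ay": -0.08, "az": -0.02, "x": -0.4, "y": -0.4, "z": 0, "gripper": 0}, {"ax": 0, "ay": -0.133, "az": -0.038, "x": -0.6, "y": -0.6, "z": 0, "gripper": 0}, {"ax": 0, "ay": -0.133, "az": -0.038, "x": -0.8, "y": -0.8, "z": 0, "gripper": 0}, {"ax": 0, "ay": -0.133, "az": -0.038, "x": -0.836, "y": -0.835, "z": 0, "gripper": 0}, {"ax": 0, "ay": -0.133, "az": -0.038, "x": -0.836, "y": -0.835, "z": 0.15, "gripper": 0}, {"ax": 0, "ay": -0.133, "az": -0.038, "x": -0.836, "y": -0.835, "z": 0.25, "gripper": 0}, {"ax": 0, "ay": -0.133, "az": -0.038, "x": -0.836, "y": -0.835, "z": 0.25, "gripper": 0}, {"ax": 0, "ay": -0.133, "az": -0.038, "x": -0.836, "y": -0.835, "z": 0.25, "gripper": 0}]}}

```text
time_s: 3.35
ee_pos: [519.3, -25.0, 181.6]
eef_rot: [-3.136, 0.208, 2.9]
force: [0.3, 0.0, 0.6]
opening: -0.2
gripper_force: 0.0
```

```bash
python3 plan.py 519 -26 140; python3 - <<'E'
from h import *
p=cam("scene"); a=cv2.resize(p["img"][130:310,170:410],None,fx=2.5,fy=2.5,interpolation=cv2.INTER_CUBIC)
cv2.imwrite("pics/s1.png",a)
E
```

```text
t 3.35 pos [519.3 -25.  181.6] F [0.3 0.  0.6] open -0.2 shift [ 0.043 -0.004  0.203] turn [-0.003 -0.001  0.002]
```

View pics/s1.png

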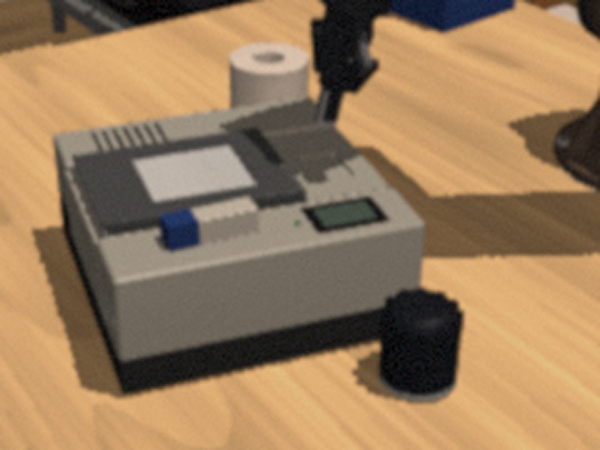

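The fingers hang above the strip, with the tip at about (325,120) in the crop, leaning towards the robot as planned. Now I descend to 140 mm and then go slowly.

Call:
{"method": "apply_moves", "body": {"moves": [{"ax": 0, "ay": 0, "az": 0, "x": 0.02, "y": -0.004, "z": 0.1, "gripper": 0}, {"ax": 0, "ay": 0, "az": 0, "x": 0.043, "y": -0.004, "z": 0.2, "gripper": 0}, {"ax": 0, "ay": 0, "az": 0, "x": 0.043, "y": -0.004, "z": 0.203, "gripper": 0}, {"ax": 0, "ay": 0, "az": 0, "x": 0.043, "y": -0.004, "z": 0.203, "gripper": 0}, {"ax": 0, "ay": 0, "az": 0, "x": 0.043, "y": -0.004, "z": 0.203, "gripper": 0}]}}

```text
time_s: 3.9
ee_pos: [519.4, -27.3, 141.2]
eef_rot: [-3.136, 0.211, 2.899]
force: [1.2, 0.2, 0.4]
opening: -0.0
gripper_force: 0.0
```

```bash
python3 plan.py 518.5 -26 130
```

```text
t 3.9 pos [519.4 -27.3 141.2] F [1.2 0.2 0.4] open -0.0 shift [0.018 0.005 0.053] turn [-0.004  0.001  0.001]
```

Call:
{"method": "apply_moves", "body": {"moves": [{"ax": 0, "ay": 0, "az": 0, "x": 0.006, "y": 0, "z": 0.03, "gripper": 0}, {"ax": 0, "ay": 0, "az": 0, "x": 0.008, "y": 0, "z": 0.039, "gripper": 0}, {"ax": 0, "ay": 0, "az": 0, "x": 0.009, "y": 0, "z": 0.044, "gripper": 0}, {"ax": 0, "ay": 0, "az": 0, "x": 0.009, "y": 0, "z": 0.044, "gripper": 0}, {"ax": 0, "ay": 0, "az": 0, "x": 0.009, "y": 0, "z": 0.044, "gripper": 0}, {"ax": 0, "ay": 0, "az": 0, "x": 0.009, "y": 0, "z": 0.044, "gripper": 0}]}}

```text
time_s: 4.5
ee_pos: [518.9, -27.6, 130.9]
eef_rot: [-3.135, 0.209, 2.898]
force: [-0.4, 0.5, -0.2]
opening: 0.0
gripper_force: 0.0
```

Call:
{"method": "apply_moves", "body": {"moves": [{"ax": 0, "ay": 0, "az": 0, "x": 0.001, "y": 0, "z": 0.005, "gripper": 0}, {"ax": 0, "ay": 0, "az": 0, "x": 0.001, "y": 0, "z": 0.005, "gripper": 0}, {"ax": 0, "ay": 0, "az": 0, "x": 0.001, "y": 0, "z": 0.005, "gripper": 0}]}}

```text
time_s: 4.8
ee_pos: [518.8, -27.6, 129.8]
eef_rot: [-3.135, 0.209, 2.898]
force: [0.0, 0.2, -0.0]
opening: 0.0
gripper_force: 0.0
```

Call:
{"method": "apply_moves", "body": {"moves": [{"ax": 0, "ay": 0, "az": 0, "x": 0.001, "y": 0, "z": 0.005, "gripper": 0}, {"ax": 0, "ay": 0, "az": 0, "x": 0.001, "y": 0, "z": 0.005, "gripper": 0}, {"ax": 0, "ay": 0, "az": 0, "x": 0.001, "y": 0, "z": 0.005, "gripper": 0}]}}

```text
time_s: 5.1
ee_pos: [518.9, -27.6, 128.8]
eef_rot: [-3.135, 0.209, 2.898]
force: [-0.2, 0.3, 2.7]
opening: -0.0
gripper_force: 1.1
```

2.7 N at a tip edge of about 126.5 mm, below strip level: this is the plate. I keep pressing in 1 mm steps.

Call:
{"method": "apply_moves", "body": {"moves": [{"ax": 0, "ay": 0, "az": 0, "x": 0.001, "y": 0, "z": 0.005, "gripper": 0}, {"ax": 0, "ay": 0, "az": 0, "x": 0.001, "y": 0, "z": 0.005, "gripper": 0}, {"ax": 0, "ay": 0, "az": 0, "x": 0.001, "y": 0, "z": 0.005, "gripper": 0}]}}

```text
time_s: 5.4
ee_pos: [518.9, -27.6, 127.8]
eef_rot: [-3.135, 0.209, 2.898]
force: [-0.3, 0.4, 2.6]
opening: 0.2
gripper_force: 1.5
```

Call:
{"method": "apply_moves", "body": {"moves": [{"ax": 0, "ay": 0, "az": 0, "x": 0.001, "y": 0, "z": 0.005, "gripper": 0}, {"ax": 0, "ay": 0, "az": 0, "x": 0.001, "y": 0, "z": 0.005, "gripper": 0}, {"ax": 0, "ay": 0, "az": 0, "x": 0.001, "y": 0, "z": 0.005, "gripper": 0}]}}

```text
time_s: 5.7
ee_pos: [518.9, -27.6, 126.7]
eef_rot: [-3.135, 0.209, 2.898]
force: [0.1, 0.4, 2.9]
opening: -0.5
gripper_force: 1.7
```

Call:
{"method": "apply_moves", "body": {"moves": [{"ax": 0, "ay": 0, "az": 0, "x": 0.001, "y": 0, "z": 0.005, "gripper": 0}, {"ax": 0, "ay": 0, "az": 0, "x": 0.001, "y": 0, "z": 0.005, "gripper": 0}, {"ax": 0, "ay": 0, "az": 0, "x": 0.001, "y": 0, "z": 0.005, "gripper": 0}]}}

```text
time_s: 6.0
ee_pos: [518.8, -27.6, 125.5]
eef_rot: [-3.135, 0.208, 2.898]
force: [-0.3, -0.2, 1.4]
opening: 0.1
gripper_force: 0.3
```

```bash
python3 - <<'E'
from h import *
print(manip.get_obs()["force"])
p=cam("scene"); a=cv2.resize(p["img"][130:310,170:410],None,fx=2.5,fy=2.5,interpolation=cv2.INTER_CUBIC)
cv2.imwrite("pics/s2.png",a)
for i in range(4): print(manip.get_obs()["force"]); cam("scene")
E
```

```text
[-0.34713352 -0.23345787  1.40266399]
[-1.6533064   0.01526601 -0.41548699]
[ 0.67290422  0.8064396  -0.83771348]
[ 0.72261203 -0.23196661  0.30446183]
[ 0.21094513  0.99702984 -0.0520926 ]
```

View pics/s2.png

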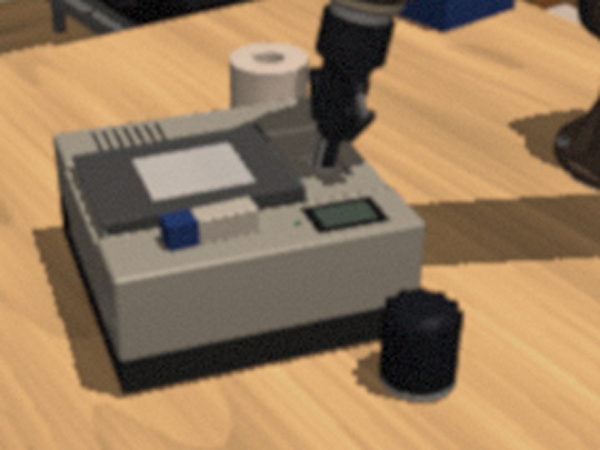

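The cover is still shut in this picture, with the tip on the plate at (325,165), but the force has gone to zero since then, so I check again.

```bash
python3 - <<'E'
from h import *
p=cam("scene"); a=cv2.resize(p["img"][130:310,170:410],None,fx=2.5,fy=2.5,interpolation=cv2.INTER_CUBIC)
cv2.imwrite("pics/s3.png",a)
s=manip.get_obs(); print(s["time_s"],s["force"],s["ee_pos"],s["gripper_force"])
E
```

```text
6.3 [ 0.60560541 -0.40860416  0.71233118] [518.80500386 -27.60326556 125.6203595 ] 0.039750352552800905
```

View pics/s3.png

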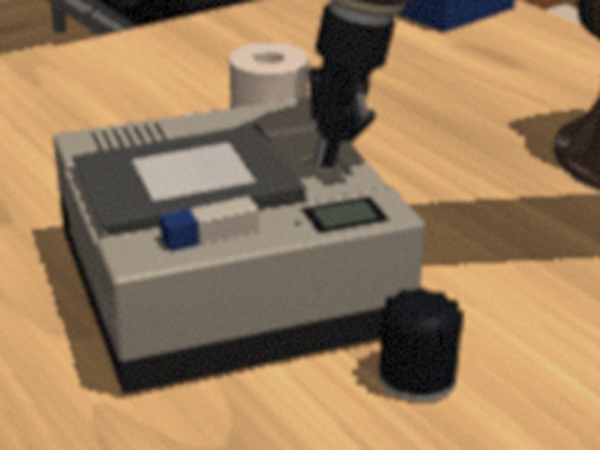

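Call:
{"method": "apply_moves", "body": {"moves": [{"ax": 0, "ay": 0, "az": 0, "x": 0, "y": 0, "z": 0, "gripper": 0}, {"ax": 0, "ay": 0, "az": 0, "x": 0, "y": 0, "z": 0, "gripper": 0}, {"ax": 0, "ay": 0, "az": 0, "x": 0, "y": 0, "z": 0, "gripper": 0}, {"ax": 0, "ay": 0, "az": 0, "x": 0, "y": 0, "z": 0, "gripper": 0}]}}

```text
time_s: 6.7
ee_pos: [518.9, -27.6, 125.7]
eef_rot: [-3.135, 0.209, 2.898]
force: [-0.2, 0.9, -0.7]
opening: 0.1
gripper_force: 0.0
```

```bash
python3 - <<'E'
from h import *
p=cam("scene"); q=cam("top")
for d in manip.search_frame(p,"cover")[:2]: print(d)
a=cv2.resize(p["img"][130:310,170:410],None,fx=1.6,fy=1.6,interpolation=cv2.INTER_CUBIC)
b=cv2.resize(q["img"][110:290,210:450],None,fx=1.6,fy=1.6,interpolation=cv2.INTER_CUBIC)
cv2.imwrite("pics/s4.png",np.hstack([a,b]))
s=manip.get_obs(); print(s["time_s"],s["force"],s["ee_pos"],s["gripper_force"])
E
```

```text
{'rect': [200.4, 181.2, 292.3, 224.1], 'score': 0.88}
6.85 [-0.65369068 -1.07401779  0.66539525] [518.87969362 -27.60052582 125.70576994] 0.0
```

View pics/s4.png

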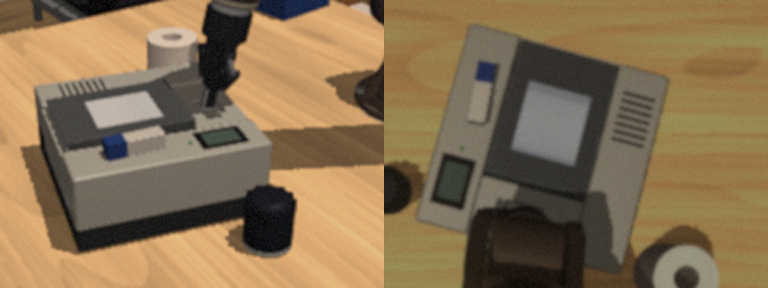

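The cover is still shut and the contact force is gone. I press on gently, looking for the bottom of the travel.

Call:
{"method": "apply_moves", "body": {"moves": [{"ax": 0, "ay": 0, "az": 0, "x": 0.001, "y": 0, "z": 0.005, "gripper": 0}, {"ax": 0, "ay": 0, "az": 0, "x": 0.001, "y": 0, "z": 0.005, "gripper": 0}, {"ax": 0, "ay": 0, "az": 0, "x": 0.001, "y": 0, "z": 0.005, "gripper": 0}]}}

```text
time_s: 7.15
ee_pos: [518.9, -27.6, 124.9]
eef_rot: [-3.135, 0.209, 2.898]
force: [-1.0, -0.3, 3.7]
opening: -0.5
gripper_force: 2.2
```

Call:
{"method": "apply_moves", "body": {"moves": [{"ax": 0, "ay": 0, "az": 0, "x": 0.001, "y": 0, "z": 0.005, "gripper": 0}, {"ax": 0, "ay": 0, "az": 0, "x": 0.001, "y": 0, "z": 0.005, "gripper": 0}, {"ax": 0, "ay": 0, "az": 0, "x": 0.001, "y": 0, "z": 0.005, "gripper": 0}]}}

```text
time_s: 7.45
ee_pos: [518.9, -27.6, 123.7]
eef_rot: [-3.135, 0.209, 2.898]
force: [-2.1, 1.0, 5.3]
opening: -0.0
gripper_force: 2.5
```

```bash
cat > c.py <<'E'
from h import *
for i in range(4):
    p=cam("scene"); s=manip.get_obs()
    print(s["time_s"],np.round(s["force"],1),np.round(s["ee_pos"],1),round(s["gripper_force"],1),[np.round(d["rect"]) for d in manip.search_frame(p,"cover")[:1]])
E
python3 c.py
```

```text
7.5 [-1.8 -0.1  4.8] [519.  -27.6 123.7] 2.5 [array([198., 127., 252., 226.])]
7.6 [-0.9 -0.1  5. ] [518.9 -27.6 123.7] 2.5 [array([195., 124., 244., 225.])]
7.7 [-0.9  0.7  4.8] [519.  -27.6 123.8] 2.5 [array([196., 124., 243., 225.])]
7.8 [-0.7  0.5  4.8] [519.  -27.6 123.7] 2.5 [array([197., 125., 242., 225.])]
```

The cover has sprung up (its top row went from 181 to 124). Now I withdraw along the tool axis, up and towards the robot.

Call:
{"method": "apply_moves", "body": {"moves": [{"ax": 0, "ay": 0, "az": 0, "x": 0, "y": 0, "z": -0.03, "gripper": 0}, {"ax": 0, "ay": 0, "az": 0, "x": 0, "y": 0, "z": -0.08, "gripper": 0}, {"ax": 0, "ay": 0, "az": 0, "x": 0, "y": 0, "z": -0.2, "gripper": 0}, {"ax": 0, "ay": 0, "az": 0, "x": 0.1, "y": 0, "z": -0.35, "gripper": 0}, {"ax": 0, "ay": 0, "az": 0, "x": 0.2, "y": 0.2, "z": -0.5, "gripper": 0}, {"ax": 0, "ay": 0, "az": 0, "x": 0.2, "y": 0.4, "z": -0.6, "gripper": 0}, {"ax": 0, "ay": 0, "az": 0, "x": 0.2, "y": 0.6, "z": -0.6, "gripper": 0}, {"ax": 0, "ay": 0, "az": 0, "x": 0.2, "y": 0.8, "z": -0.6, "gripper": 0}, {"ax": 0, "ay": 0, "az": 0, "x": 0.2, "y": 1.0, "z": -0.6, "gripper": 0}, {"ax": 0, "ay": 0, "az": 0, "x": 0.2, "y": 1.0, "z": -0.6, "gripper": 0}, {"ax": 0, "ay": 0, "az": 0, "x": 0.2, "y": 1.0, "z": -0.6, "gripper": 0}, {"ax": 0, "ay": 0, "az": 0, "x": 0.2, "y": 1.0, "z": -0.6, "gripper": 0}]}}

```text
time_s: 9.05
ee_pos: [504.9, 181.8, 231.7]
eef_rot: [-3.135, 0.208, 2.898]
force: [-0.1, -0.1, 0.6]
opening: 0.4
gripper_force: 0.0
```

```bash
python3 - <<'E'
from h import *
p=cam("scene"); q=cam("top")
for n in("cover","plug_box_mid","label_roll_mid","oil_filter_mid","release"): print(n,[(np.round(d["rect"]).tolist(),round(d["score"],2)) for c in(p,q) for d in manip.search_frame(c,n)[:1]])
a=cv2.resize(p["img"][110:290,170:410],None,fx=1.6,fy=1.6,interpolation=cv2.INTER_CUBIC)
b=cv2.resize(q["img"][110:290,210:450],None,fx=1.6,fy=1.6,interpolation=cv2.INTER_CUBIC)
cv2.imwrite("pics/s5.png",np.hstack([a,b]))
s=manip.get_obs(); print(s["time_s"],s["force"],s["ee_pos"],s["qvel"])
E
```

```text
cover [([194.0, 127.0, 241.0, 223.0], 0.58), ([289.0, 132.0, 370.0, 174.0], 0.74)]
plug_box_mid [([232.0, 209.0, 276.0, 231.0], 0.67), ([260.0, 148.0, 281.0, 187.0], 0.89)]
label_roll_mid [([263.0, 147.0, 298.0, 170.0], 0.81), ([368.0, 261.0, 420.0, 304.0], 0.64)]
oil_filter_mid [([322.0, 244.0, 357.0, 293.0], 0.87), ([193.0, 215.0, 230.0, 245.0], 0.63)]
release []
9.65 [ 0.99893775 -0.26521355 -0.40560248] [505.36833168 182.51170366 231.53703398] [ 7.87261786e-04  5.44383218e-04 -2.04483229e-03 -1.61444677e-03
  2.05094721e-03  8.19323337e-05]
```

View pics/s5.png

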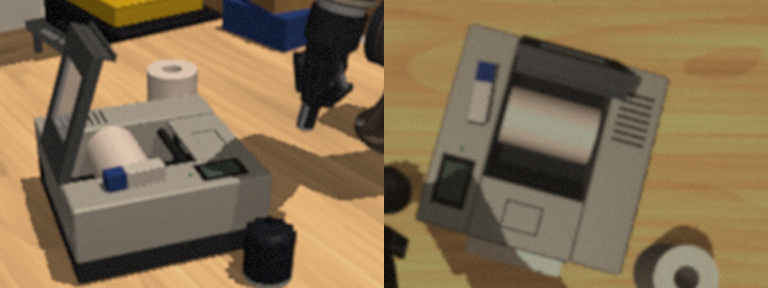

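The cover stands fully open, at about (80,80) on the left. The release outline on the strip at (522,217) looks as it did at the start, and the hand is well clear. The filter, roll and box are where they were.

```bash
python3 -c "
from cell import manip
print(manip.hand_in())"
```

```text
the job is handed in; nothing more can be done
None
```

I pressed the release with about 5 N until the catch let go. The cover sprang fully open and stayed open, the hand is clear, and the oil filter, spare roll and plug box haven't moved. The release looks back up in the last picture, but the network didn't pick it out there, so I judged that by eye. The job is handed in at about 9.7 s.

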